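# Lock the cooling tray onto the right rails of the coupon rack

### The job

Put the empty cooling tray back in the coupon rack, on the lowest pair of rails that clears the coupon standing on the bench under the rack. Slide it in over the little nubs at the front of the rails, push it back gently against the sprung back frame until its front edge drops behind the nubs, and leave it locked there, lying flat. Do not force it, and leave both coupons where they stand.

Things in the scene. Friction and masses are not known exactly. Their poses are not given: they have to be found in the camera images.
- rack: Fixed open rack: blue angle-steel frame with a carrying bar, about 165 mm deep (x), 213 wide (y), 212 high, and in it a bare steel cage of three rail pairs. Origin on the bench under the frame's middle; x points inward (the way a tray slides in), z up; its open front faces its own -x. Tray and rack pressing on each other with more than 30 N in all (squeeze counts from both sides) bends the rails
- rail_1 (a point): Lowest rail pair: midway between its front ends, at the height of the surface a tray lies on, 45 mm above the bench; axes as the rack. Clears coupons up to 40 mm high. NOTE for all rail points: the cage is clamped in slots of the frame and may sit up to 18 mm further in or out (rack x) than these points, differently each time and not measured: find its depth by feel
- rail_2 (a point): Middle rail pair, same point, 87 mm above the bench; clears coupons up to 80 mm high. All pairs: U-channels open to the inside, 155 mm long, bottom flange 14 mm wide, webs 153 mm apart (1.5 mm play each side of the tray), flaring out over 15 mm in front of the mouth; top flange 12 mm above the bottom one, cut away over the front 50 mm, its front end bent up as a lead-in
- rail_3 (a point): Top rail pair, same point, 129 mm above the bench. All rails: across the front end of each bottom flange stands a nub 6 mm high and 4 mm thick, which the tray passes over; between the two nubs of a pair 125 mm are open. Carry the rear edge about 3 degrees low, so that it rides down on the rails while the sheet slides over the nubs
- back_face (a point): Nominal front face of the sprung back frame at rest, 132 mm behind the rail points; it sits in the cage and shares its depth error. A strip at each rail height; it gives 5 mm, then stops hard; pushes with 2 N at first touch, 5 N at 2 mm, 9.5 N at 5 mm. The 130 mm tray clears the nubs once it is pushed in 2 mm; let down and let go, it is held forward against the nubs
- tray: Loose cooling tray, about 0.2 kg: flat perforated aluminium sheet 130 x 150 mm, 3 mm thick, with a low rim (to 10 mm above the underside) 14 mm inside its side edges, and a black handle sticking out in front. Origin at the middle of the sheet's underside; x points from handle to rear edge (which enters the rack first), z up
- tray_grip (a point): Centre of the tray's black handle grip, axes as the tray. Grip 75 mm long (tray x), 14 wide (y, gripped across this), 28 high; its centre is 32 mm above the sheet's underside and 78 mm in front of the sheet's front edge (143 mm from the sheet's middle). The centre of mass lies about 120 mm behind it, so the rear edge sags a little when lifted: grip firmly
- tray_front (a point): Middle of the front (handle side) edge of the tray's sheet, on its underside. When locked it lies 4 mm behind the true front end of its rails (so -14 to +22 mm from the rail point) and level with the rail point
- tray_rear (a point): Middle of the rear edge of the tray's sheet, on its underside, 130 mm from tray_front
- pipe_stub: Loose bevelled steel pipe stub standing on end, 48 mm across, 55 mm high; origin at the centre of its underside. Either this or the angle coupon stands under the rack, the other elsewhere on the bench. Too tall for a tray on the lowest rails
- angle_coupon: Loose welded steel angle, 36 x 70 mm, 36 mm high, rusty; origin at the centre of its underside. Either this or the pipe stub stands under the rack. A tray on the lowest rails clears it

How it is judged:
By the outcome, as a careful person would: the job done as asked, in the order asked, and still so for the second after the job is handed in, with the robot touching nothing.
It also fails if it takes over 61 s, if anything falls off the work surface, if the arm or the gripper's body presses on something with over 40 N, if the wrist force passes 120 N, or if a joint passes its speed limit or range.

### The arm

A 6-joint arm with a two-finger parallel gripper is mounted at the origin on a cart in front of the work surface, level with it; the furniture and walls round the work are solid. World frame = base frame: x ahead of the robot, y to its left, z up, the work surface at z = 0. Lengths are in m, angles in rad, forces in N, time in s.
With the tool pointing down it reaches from about 0.375 to 0.925 m from the base axis. Payload 5.7 kg.
Tool frame: the origin (TCP) lies midway between the tips of the shut fingers; the grasp point (between the pads) lies 19 mm behind it; z points along the fingers, y is the line along which they close (so a half turn about z gives the same grasp; the last joint's range is limited). The gripper opens to 85 mm and grips with 20 to 120 N. Pads are 22 mm wide; open, the fingers measure 114 mm over their backs; the gripper's body (76 mm by 85 mm) begins 54 mm behind the grasp point. The pads swing forward as they close: fully open they stand 13 mm farther back than shut.
Start: joints at [-1.285, 0.359, 1.51, -0, 1.272, -0.115], TCP at [0.234, -0.552, 0.231] pointing down, gripper open.
Joint ranges: [-2.97, 2.97], [-1.01, 2.36], [0.21, 2.38], [-0.96, 4.11], [0.2, 2.71], [-2.98, 2.98]. Speed limits (rad/s): [2.39, 2.39, 3.14, 3.14, 3.14, 3.14].

### API

Orientations are given as a 3x3 rotation matrix whose columns are the frame's x, y, z axes.
In Python, from rig import env, eyes, finish_job gives the robot as it stands.
- The arm moves only by the tool step_arm, never from a script. Its argument "rows" is a list that holds one entry, the list of rows, each a list of 6 numbers: the shift along the tool's x, y, z in mm, then the turn, a rotation vector about the tool's x, y, z in degrees. A call has 1 to 12 rows; each row is the pose to reach, as a shift and turn from the pose commanded when the call began, along the tool's axes at that moment; what a row does not reach only later rows make up. A row lasts 1/8 s, in which the tool goes at most 62.5 mm and 10.7 degrees, less where a joint would pass 70% of its speed; a pose out of reach is approached as far as the arm can. A call with a gripper value outside its range is refused whole. "fingers" is the opening in per cent of the stroke, from 0 (shut) to 100 (fully open), set as the call begins (left out, the last holds). The fingers move at their own pace and stop on an object; the grip force is fixed at half the most. Time passes only in rows, so rows that repeat a pose let the fingers close. It gives the time, the measured TCP pose, the force, the opening and the grip force at its end, in the units of the state.
- env.read_state(): the state, without advancing time (a new reading comes with each control period).
- eyes.get_image(name): name is "scene" or "top" or "wrist"; returns the picture (384x512x3 uint8, red, green, blue); there is no depth.
- eyes.camera_params(name): a dict with "fovy" (degrees; the focal length in pixels is half the picture's height over the tangent of half this angle, whatever the lens; pixels are square), "cx", "cy" (the principal point, pixels), "R" (3x3) and "t" (3): a world point X has camera coordinates R X + t; the wrist camera has in their place "hand_eye" (4x4, takes a point from camera to tool coordinates, whose origin is the TCP and whose axes are the flange's). Camera axes: x right, y down, z forward; pixel columns grow to the right and rows downward; lengths in m; the calibration is good to about 2 mm. The wrist camera is an equidistant fisheye: a pixel r from the principal point sees the ray r / f radians off the axis. A picture is of the moment at which its call begins: read the wrist's pose just before it. camera_params takes no time and is no camera call.
- finish_job(): hands the job in; it is judged then, once.
The state is a dict: "clock": time; "q": joint angles; "joint_velocities": joint speeds; "joint_torque": joint torques, N m; "tcp_pos": TCP position; "orientation": TCP orientation; "wrist_force": force on the tool from outside, world axes, zero at the start; "torque": the same for the moment, N m; "gripper_width": finger opening in m; "finger_force": force on a finger pad.
Only numpy, scipy, OpenCV 4.12 (cv2) and the standard library are available. Lean on these libraries where they do the work, as an engineer would, in place of code of your own. Each camera call takes 0.05 s, during which the arm holds its last target. There are 200 camera calls.

## Working session

There is one attempt and no reset: what is moved stays moved. The work goes in short steps, Python scripts to look and compute and a tool call to move; the robot and the scene stay as the last step left them, time stands still between calls to the robot, and variables do not carry over. Pictures are saved under pics/ and viewed, at most 10 in all, crops included, and the job is handed in when it is done.

Besides the shell and the picture viewer there is one more tool, called by a JSON object that holds its "op" and its "data", one argument or row to a line. step_arm: Moves the arm, as the interface text tells. Its arguments: {"type":"object","properties":{"rows":{"type":"array"},"fingers":{"type":"number"}},"required":["rows"]}

```bash
mkdir -p pics
python3 - <<'E'
from rig import env, eyes
import cv2,numpy as np
for n in ["scene","top"]:
    im=eyes.get_image(n); cv2.imwrite(f"pics/{n}0.png",im[:,:,::-1])
    p=eyes.camera_params(n); print(n,{k:np.round(v,4).tolist() for k,v in p.items()})
p=eyes.camera_params("wrist");print({k:np.round(v,4).tolist() for k,v in p.items()})
s=env.read_state();print(s)
a=cv2.imread("pics/scene0.png");b=cv2.imread("pics/top0.png")
E
ls
```

```text
scene {'fovy': 51.2801, 'cx': 246.9361, 'cy': 191.9849, 'R': [[-0.9068, -0.4214, -0.0077], [-0.2977, 0.6534, -0.696], [0.2983, -0.6289, -0.718]], 't': [0.6302, 0.1371, 0.8457]}
top {'fovy': 56.8822, 'cx': 252.7076, 'cy': 191.553, 'R': [[-0.0051, -0.9992, 0.0406], [-0.9978, 0.0024, -0.0657], [0.0655, -0.0408, -0.997]], 't': [0.1703, 0.6185, 0.9332]}
{'fovy': 65.7065, 'cx': 255.6216, 'cy': 192.542, 'hand_eye': [[-0.0003, -0.9458, -0.3246, 0.0833], [1.0, 0.0005, -0.0024, -0.0001], [0.0024, -0.3246, 0.9458, -0.1419], [0.0, 0.0, 0.0, 1.0]]}
{'clock': 0.1, 'q': array([-1.28509044e+00,  3.59396380e-01,  1.51132317e+00, -1.10237991e-05,
        1.27250528e+00, -1.15132041e-01]), 'joint_velocities': array([ 0.00098798, -0.00179678, -0.00175957, -0.00100172, -0.0005126 ,
        0.00151603]), 'joint_torque': array([-5.51279136e-04, -5.28651345e+01, -2.79351139e+01, -2.69400207e-04,
        4.99171496e-03,  1.83365319e-05]), 'tcp_pos': array([ 0.23391212, -0.55186209,  0.23055983]), 'orientation': array([[ 9.20733141e-01,  3.90192596e-01, -4.70114225e-04],
       [ 3.90192839e-01, -9.20731831e-01,  1.56304404e-03],
       [ 1.77039080e-04, -1.62258165e-03, -9.99998668e-01]]), 'wrist_force': array([ 0.87541552, -0.08472076,  0.26025832]), 'torque': array([ 0.02157405,  0.02908112, -0.01973735]), 'finger_force': 0.0, 'gripper_width': 0.08535412847415066}
pics
```

View pics/scene0.png

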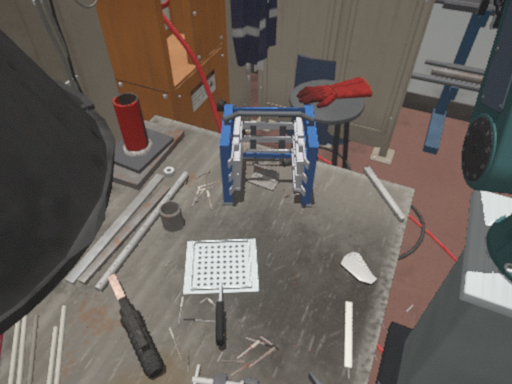

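View pics/top0.png

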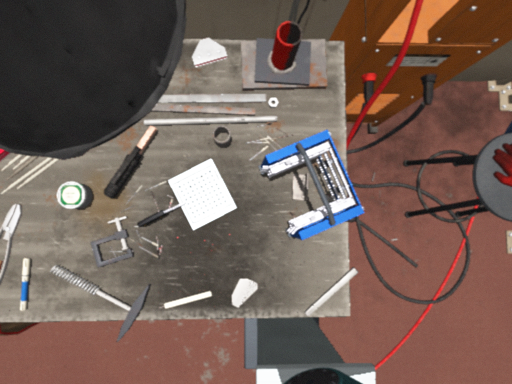

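The scene shows the rack opening towards the camera (about 268,155), the tray (222,265) with its handle (220,318), and the pipe stub (171,215) outside the rack. The top view shows the tray (203,195), the rack (313,185), and a low piece under the rack (298,187). I'll zoom in on both.

Run:
```python
import cv2
a=cv2.imread("pics/top0.png")[115:255,130:380];cv2.imwrite("pics/topc.png",cv2.resize(a,None,fx=3.2,fy=3.2,interpolation=cv2.INTER_CUBIC))
a=cv2.imread("pics/scene0.png")[95:215,200:340];cv2.imwrite("pics/scenec.png",cv2.resize(a,None,fx=5,fy=5,interpolation=cv2.INTER_CUBIC))
```

```text
(no output)
```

View pics/topc.png

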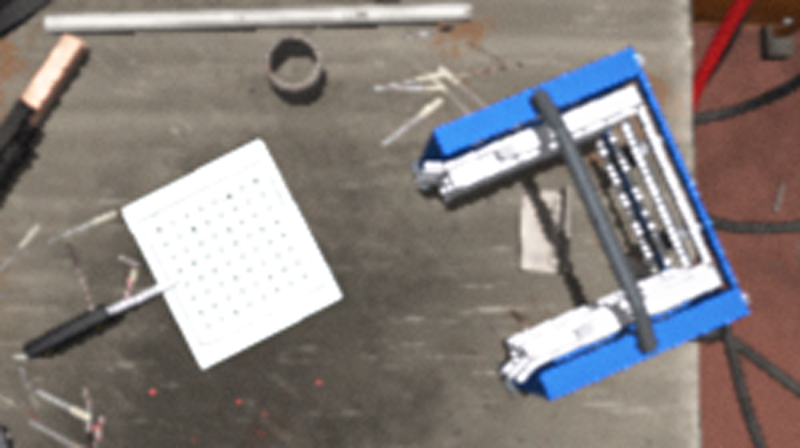

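View pics/scenec.png

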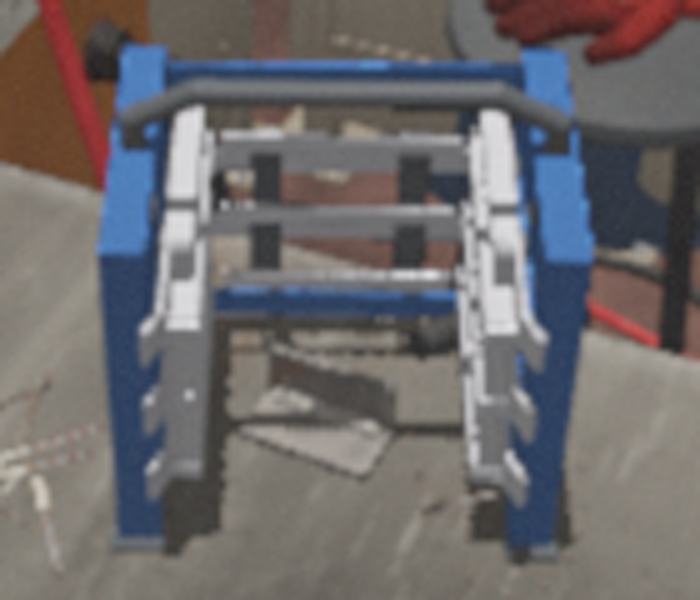

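The coupon under the rack is the flat angle, whose crop corners run (235,425) to (390,430) in the scene view. The pipe stub stands outside, so the target is rail_1. In the top crop the tray corners are (122,210), (204,369), (342,297) and (262,139).

```bash
cat > h.py <<'E'
import numpy as np
from rig import env, eyes
def ray(cam,u,v,p=None):
    p=p or eyes.camera_params(cam); f=192/np.tan(np.radians(p["fovy"]/2))
    d=np.array([(u-p["cx"])/f,(v-p["cy"])/f,1.]); R=np.array(p["R"]); t=np.array(p["t"])
    return -R.T@t, R.T@d
def onz(cam,u,v,z):
    o,d=ray(cam,u,v); return o+d*(z-o[2])/d[2]
def proj(cam,X):
    p=eyes.camera_params(cam); f=192/np.tan(np.radians(p["fovy"]/2)); c=np.array(p["R"])@X+np.array(p["t"])
    return c[:2]/c[2]*f+[p["cx"],p["cy"]]
def T(x,y): return 130+(x+.5)/3.2-.5,115+(y+.5)/3.2-.5
def S(x,y): return 200+(x+.5)/5-.5,95+(y+.5)/5-.5
E
python3 - <<'E'
from h import *
np.set_printoptions(precision=4,suppress=True)
c=[onz("top",*T(*p),.003)[:2] for p in [(122,210),(204,369),(342,297),(262,139)]]
c=np.array(c);print(c,[np.linalg.norm(c[i]-c[i-1]) for i in range(4)])
fm=(c[0]+c[1])/2;rm=(c[2]+c[3])/2;d=rm-fm;d2=c[0]-c[1]
print("tray yaw",np.degrees(np.arctan2(*d[::-1])),np.degrees(np.arctan2(-d2[0],d2[1])),"mid",c.mean(0))
for p in [(25,352),(113,312)]: print("handle",onz("top",*T(*p),.046))
for p in [(113,545),(560,555)]: print("rackbottom front",onz("scene",*S(*p),0)[:2])
for z in (.19,.2,.212):
  q=np.array([onz("top",*T(*p),z)[:2] for p in [(433,130),(545,398),(748,300),(630,48)]])
  print(z,q.tolist(),[np.linalg.norm(q[i]-q[i-1]).round(4) for i in range(4)])
  d=q[2]+q[3]-q[0]-q[1];e=q[0]-q[1]
  print(np.degrees(np.arctan2(d[1],d[0])),np.degrees(np.arctan2(-e[0],e[1])),q.mean(0))
E
```

```text
[[0.6511 0.3966]
 [0.5172 0.3271]
 [0.577  0.2114]
 [0.7117 0.2791]] [np.float64(0.1321552053405198), np.float64(0.15088898810851023), np.float64(0.13022186346698617), np.float64(0.1507377038640516)]
tray yaw -62.69527272714598 -62.56340057755722 mid [0.6142 0.3035]
handle [0.5334 0.4635 0.046 ]
handle [0.5649 0.3944 0.046 ]
rackbottom front [0.6916 0.1479]
rackbottom front [0.4949 0.0653]
0.19 [[0.6879774494054197, 0.147496458481338], [0.5036454682516979, 0.07228322569761], [0.5698138821724875, -0.06982412954968198], [0.7460048119766113, 0.009160044087763858]] [np.float64(0.15), np.float64(0.1991), np.float64(0.1568), np.float64(0.1931)]
-66.11362819322865 -67.80299909162578 [0.6269 0.0398]
0.2 [[0.6862842444423858, 0.1482611053751461], [0.5043332939350607, 0.07401940781363917], [0.5696470052677114, -0.0662523355891731], [0.7435620630237237, 0.011711593287520972]] [np.float64(0.1481), np.float64(0.1965), np.float64(0.1547), np.float64(0.1906)]
-66.11362819322862 -67.80299909162578 [0.626  0.0419]
0.212 [[0.684252398486745, 0.14917868164771586], [0.5051586847550961, 0.07610282635287416], [0.5694467529819801, -0.06196618283656241], [0.7406307642802588, 0.014773452327229541]] [np.float64(0.1458), np.float64(0.1934), np.float64(0.1523), np.float64(0.1876)]
-66.11362819322859 -67.80299909162576 [0.6249 0.0445]
```

```bash
cat >> h.py <<'E'
from scipy.spatial.transform import Rotation as Ro
def toolR(yaw_in,pitch=0):  # yaw_in: tray/rack x heading deg; rear-low pitch deg
    a=np.radians(yaw_in); X=np.array([-np.cos(a),-np.sin(a),0]); Z=np.array([0,0,-1.])
    return np.c_[X,np.cross(Z,X),Z]@Ro.from_euler('y',pitch,degrees=True).as_matrix()
def go(pos,R):
    s=env.read_state(); A=s["orientation"]
    d=A.T@(np.array(pos)-s["tcp_pos"])*1000; w=np.degrees(Ro.from_matrix(A.T@R).as_rotvec())
    print("shift",d.round(1),"turn",w.round(2))
E
python3 - <<'E'
from h import *
go([.5484,.4305,.16],toolR(-62.6)); go([.39,-.06,.27],toolR(-62.6))
E
```

```text
shift [ 672.9 -781.7   71.9] turn [-6.000e-02 -8.000e-02 -9.443e+01]
shift [ 335.6 -392.   -38.7] turn [-6.000e-02 -8.000e-02 -9.443e+01]
```

{"op": "step_arm", "data": {
  "rows": [
    [[35,-41,-15,0,0,-8],[70,-82,-30,0,0,-16],[107,-125,-40,0,0,-24],[145,-168,-40,0,0,-32],[183,-212,-40,0,0,-40],[221,-256,-40,0,0,-48],[259,-300,-40,0,0,-56],[297,-345,-40,0,0,-64],[335,-390,-40,0,0,-72],[373,-434,-40,0,0,-80],[411,-478,-40,0,0,-88],[449,-522,-40,0,0,-94.4]]
  ],
  "fingers": 100
}}

```text
clock: 1.6
tcp_pos: [0.4439, 0.1054, 0.2713]
orientation: [[-0.464, 0.886, 0.0], [0.886, 0.464, -0.0], [-0.0, 0.0, -1.0]]
wrist_force: [1.3, -0.0, -0.8]
gripper_width: 0.0854
finger_force: 0.0
```

Run:
```python
from h import *
s=env.read_state();print(s["clock"],s["tcp_pos"],s["wrist_force"]);go([.5484,.4305,.13],toolR(-62.6))
```

```text
1.6 [0.44391391 0.10536899 0.27125392] [ 1.31705214 -0.01781494 -0.83280202]
shift [239.7 243.3 141.2] turn [0.   0.01 0.21]
```

{"op": "step_arm", "data": {
  "rows": [
    [[35,35,10,0,0,0],[73,74,25,0,0,0],[111,113,45,0,0,0],[149,151,65,0,0,0],[187,190,90,0,0,0],[220,223,115,0,0,0],[240,243,141,0,0,0.2],[240,243,141,0,0,0.2]]
  ]
}}

```text
clock: 2.6
tcp_pos: [0.5478, 0.429, 0.127]
orientation: [[-0.458, 0.889, -0.004], [0.889, 0.458, -0.002], [-0.0, -0.005, -1.0]]
wrist_force: [-0.0, -0.8, 0.1]
gripper_width: 0.0856
finger_force: 0.0
```

Run:
```python
from h import *; import cv2
s=env.read_state();print(s["clock"],s["tcp_pos"],s["wrist_force"])
cv2.imwrite("pics/w1.png",eyes.get_image("wrist")[:,:,::-1])
```

```text
2.6 [0.54775588 0.42896791 0.12697964] [-0.00383687 -0.8415304   0.08371175]
```

View pics/w1.png

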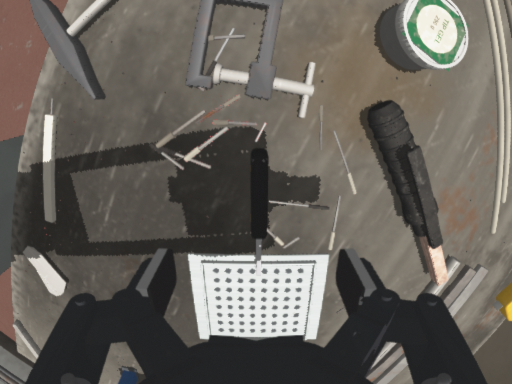

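Wrist view: the grip runs (259,150)–(259,238), and the sheet's front corners are (190,255) and (328,256).

```bash
cat >> h.py <<'E'
def won(u,v,z):
    s=env.read_state(); p=eyes.camera_params("wrist"); f=192/np.tan(np.radians(p["fovy"]/2))
    x,y=u-p["cx"],v-p["cy"]; r=np.hypot(x,y); th=r/f
    d=np.array([np.sin(th)*x/r,np.sin(th)*y/r,np.cos(th)]); H=np.array(p["hand_eye"])
    A=s["orientation"]; o=A@H[:3,3]+s["tcp_pos"]; d=A@H[:3,:3]@d
    return o+d*(z-o[2])/d[2]
E
python3 - <<'E'
from h import *
np.set_printoptions(precision=4,suppress=True)
a=won(259,150,.046);b=won(259,238,.046);print(a,b,(a+b)/2,np.linalg.norm(a-b),np.degrees(np.arctan2(*(b-a)[1::-1])))
c=won(190,255,.003);d=won(328,256,.003);print(c,d,(c+d)/2,np.linalg.norm(c-d),np.degrees(np.arctan2(d[0]-c[0],-(d-c)[1])))
go([*((a+b)/2)[:2],.013],toolR(-62.6))
E
```

```text
[0.5307 0.4661 0.046 ] [0.5654 0.3994 0.046 ] [0.5481 0.4327 0.046 ] 0.07514780922111805 -62.564876624245095
[0.5209 0.3271 0.003 ] [0.6519 0.393  0.003 ] [0.5864 0.3601 0.003 ] 0.14660310984859115 116.73839972497632
shift [  4.3   2.4 115.6] turn [-0.2   0.03 -0.16]
```

{"op": "step_arm", "data": {
  "rows": [
    [[3,2,35,-0.2,0,0],[3,2,80,-0.2,0,-0.1],[3,2,113,-0.2,0,-0.1],[3,2,114,-0.2,0,-0.1],[3,2,114,-0.2,0,-0.1]]
  ]
}}

```text
clock: 3.28
tcp_pos: [0.5508, 0.4318, 0.0184]
orientation: [[-0.458, 0.889, 0.005], [0.889, 0.458, 0.003], [0.0, 0.006, -1.0]]
wrist_force: [0.2, 1.3, 0.9]
gripper_width: 0.0854
finger_force: 0.0
```

{"op": "step_arm", "data": {
  "rows": [
    [[0,0,0,0,0,0],[0,0,0,0,0,0],[0,0,0,0,0,0],[0,0,0,0,0,0],[0,0,0,0,0,0],[0,0,0,0,0,0],[0,0,0,0,0,0],[0,0,0,0,0,0]]
  ],
  "fingers": 0
}}

```text
clock: 4.28
tcp_pos: [0.5496, 0.4319, 0.0165]
orientation: [[-0.458, 0.889, 0.003], [0.889, 0.458, 0.002], [0.0, 0.003, -1.0]]
wrist_force: [-2.1, 1.4, 4.4]
gripper_width: 0.0135
finger_force: 61.1
```

Run:
```python
from h import *
np.set_printoptions(precision=4,suppress=True)
go([.499,.332,.090],toolR(-67.2,2))
f=np.array([.593,.1066]);d=np.array([.3875,-.9219]);n=np.array([-d[1],d[0]])
for k in (-.015,0,.015):
  for y in (.0765,-.0765):
    for z in (.045,):
      X=np.array([*(f+d*k+n*y),z]); print(k,y,((proj("scene",X)-[200,95])*5).round(), ((proj("top",X)-[130,115])*3.2).round())
```

```text
shift [-65.6 -90.5 -73.8] turn [0.12 1.98 4.47]
-0.015 0.0765 [169. 502.] [416. 195.]
-0.015 -0.0765 [505. 510.] [490. 369.]
0 0.0765 [171. 479.] [433. 188.]
0 -0.0765 [503. 486.] [507. 361.]
0.015 0.0765 [173. 456.] [449. 181.]
0.015 -0.0765 [501. 463.] [524. 354.]
```

{"op": "step_arm", "data": {
  "rows": [
    [[0,0,-6,0,0,0],[0,0,-15,0,0,0],[0,0,-30,0,0,0],[0,0,-50,0,0,0],[0,0,-74,0,0,0],[0,0,-74,0,0,0]]
  ]
}}

```text
clock: 5.03
tcp_pos: [0.5516, 0.433, 0.0939]
orientation: [[-0.458, 0.889, 0.008], [0.889, 0.458, 0.005], [0.001, 0.01, -1.0]]
wrist_force: [0.7, 0.1, -1.4]
gripper_width: 0.0129
finger_force: 60.3
```

{"op": "step_arm", "data": {
  "rows": [
    [[-10,-14,0,0,0,0.8],[-22,-30,0,0,0,1.6],[-34,-47,0,0,0,2.4],[-46,-63,0,0,0,3.2],[-58,-80,0,0,0,4],[-64,-90,0,0,0,4.5],[-64,-90,0,0,0,4.5],[-64,-90,0,0,0,4.5]]
  ]
}}

```text
clock: 6.02
tcp_pos: [0.4995, 0.3343, 0.0902]
orientation: [[-0.387, 0.922, 0.004], [0.922, 0.387, 0.002], [0.001, 0.005, -1.0]]
wrist_force: [-0.3, -0.8, -1.7]
gripper_width: 0.0135
finger_force: 60.3
```

Run:
```python
from h import *; import cv2
s=env.read_state();print(s["clock"],s["tcp_pos"],s["wrist_force"],s["orientation"])
t=eyes.get_image("top")[:,:,::-1];c=eyes.get_image("scene")[:,:,::-1]
cv2.imwrite("pics/t2f.png",t);cv2.imwrite("pics/s2f.png",c)
t=cv2.resize(t[125:255,190:380],None,fx=4,fy=4,interpolation=cv2.INTER_CUBIC)
c=cv2.resize(c[140:265,180:350],None,fx=4.6,fy=4.6,interpolation=cv2.INTER_CUBIC)
cv2.imwrite("pics/t2.png",t);cv2.imwrite("pics/s2.png",c)
```

```text
6.025 [0.49950898 0.33426649 0.09015903] [-0.34364436 -0.82227442 -1.68348253] [[-3.87091517e-01  9.22032500e-01  4.02821135e-03]
 [ 9.22041052e-01  3.87084519e-01  2.42366918e-03]
 [ 6.75443507e-04  4.65235801e-03 -9.99988950e-01]]
```

View pics/t2.png

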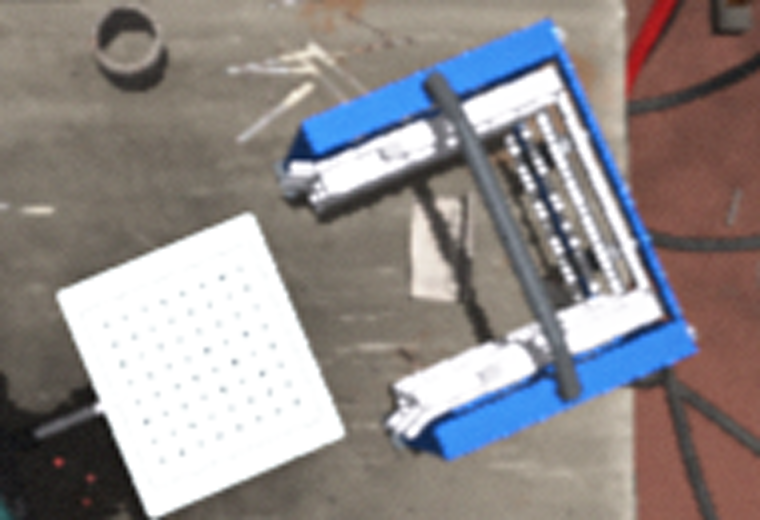

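View pics/s2.png

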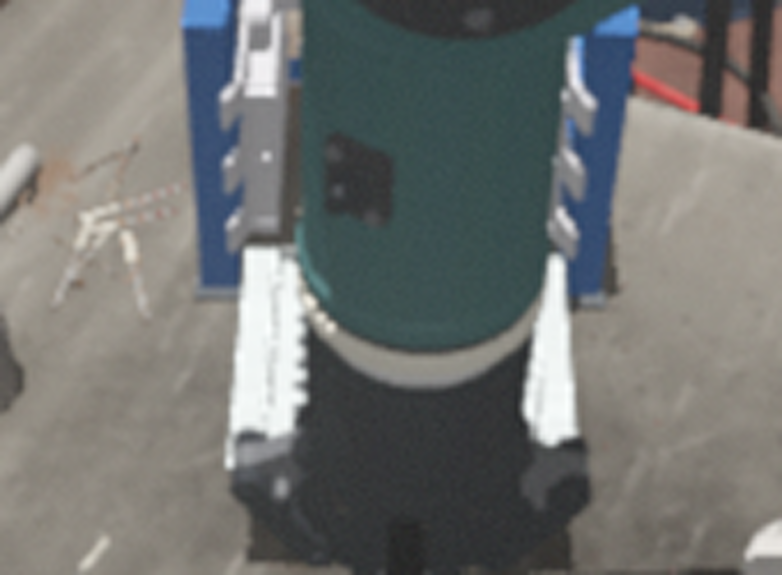

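Top crop: tray corners are (57,293), (153,517), (344,435), (250,213), and the frame's top front outer corners are about (302,125) and (447,458). Scene crop: tray rear corners are (243,247) and (565,257), and the lowest flare tips are (228,245) and (578,250).

Run:
```python
from h import *
np.set_printoptions(precision=4,suppress=True)
T=lambda x,y:(190+(x+.5)/4-.5,125+(y+.5)/4-.5)
S2=lambda x,y:(180+(x+.5)/4.6-.5,140+(y+.5)/4.6-.5)
def tri(a,b):
    o1,d1=ray("top",*a);o2,d2=ray("scene",*b);s=np.linalg.lstsq(np.c_[d1,-d2],o2-o1,rcond=None)[0]
    p,q=o1+s[0]*d1,o2+s[1]*d2; return (p+q)/2,np.linalg.norm(p-q)
for n,a,b in [("trayRL",T(250,213),S2(243,247)),("trayRR",T(344,435),S2(565,257)),("frFL",T(302,125),S(100,250)),("frFR",T(445,458),S(592,262)),
  ("frBL",T(552,19),S(122,47)),("frBR",T(695,348),S(568,50)),("lip3L",T(282,178),S(145,335)),("lip3R",T(390,425),S(545,345))]: print(n,*tri(a,b))
q=np.array([onz("top",*T(*p),.068)[:2] for p in [(57,293),(153,517),(344,435),(250,213)]])
print(q,[np.linalg.norm(q[i]-q[i-1]).round(4) for i in range(4)])
d=q[2]+q[3]-q[0]-q[1];print("yaw",np.degrees(np.arctan2(d[1],d[0])))
for z in (.045,.053): print("lip1",z,onz("scene",*S2(228,245),z),onz("scene",*S2(578,250),z))
```

```text
trayRL [0.6497 0.1716 0.076 ] 0.00018281459632743432
trayRR [0.5093 0.113  0.0743] 0.0019976282464894456
frFL [0.688  0.1464 0.1812] 0.00031463273081978383
frFR [0.5016 0.0681 0.1794] 0.0022042439632584078
frBL [0.7506 0.0034 0.1764] 0.0013210642788522111
frBR [ 0.5605 -0.0741  0.1796] 0.0047770610576046936
lip3L [0.6627 0.1562 0.1514] 0.001109643389254313
lip3R [0.5147 0.093  0.1492] 0.010575408670520094
[[0.6001 0.2932]
 [0.4598 0.2329]
 [0.5099 0.1127]
 [0.6506 0.1713]] [np.float64(0.1319), np.float64(0.1527), np.float64(0.1303), np.float64(0.1524)]
yaw -67.43813415752759
lip1 0.045 [0.6713 0.1471 0.045 ] [0.511  0.0778 0.045 ]
lip1 0.053 [0.6675 0.1539 0.053 ] [0.5091 0.0854 0.053 ]
```

{"op": "step_arm", "data": {
  "rows": [
    [[0,0,1,0,1,0],[0,0,3,0,2,0],[0,0,6,0,3,0],[0,0,6,0,3,0],[0,0,6,0,3,0],[0,0,6,0,3,0]]
  ]
}}

```text
clock: 6.88
tcp_pos: [0.4989, 0.3337, 0.0841]
orientation: [[-0.387, 0.922, -0.017], [0.921, 0.387, 0.05], [0.053, 0.004, -0.999]]
wrist_force: [-0.3, 1.3, -1.4]
gripper_width: 0.0132
finger_force: 60.3
```

Run:
```python
from h import *; import cv2
s=env.read_state();print(s["clock"],s["tcp_pos"],s["wrist_force"],s["orientation"])
R=s["orientation"]; L=R.T@np.array([.3875,-.9219,0]);print(L)
# predicted tray rear / front underside using tool offset 16.5mm below grip ref
for d in (.208,.078): print(s["tcp_pos"]+R@np.array([-d,0,.0165]))
t=eyes.get_image("top")[:,:,::-1];c=eyes.get_image("scene")[:,:,::-1]
cv2.imwrite("pics/s3.png",cv2.resize(c[180:230,215:315],None,fx=8,fy=8,interpolation=cv2.INTER_CUBIC))
```

```text
6.875 [0.4988917  0.33369558 0.0841393 ] [-0.33065407  1.30839167 -1.43530874] [[-0.38671262  0.92204406 -0.01697353]
 [ 0.92069594  0.38706726  0.04997933]
 [ 0.05265304  0.00370018 -0.99860601]]
[-9.98640724e-01  4.54768915e-04 -5.26531860e-02]
[0.57904787 0.14301549 0.05671047]
[0.52877523 0.26270596 0.06355536]
```

View pics/s3.png

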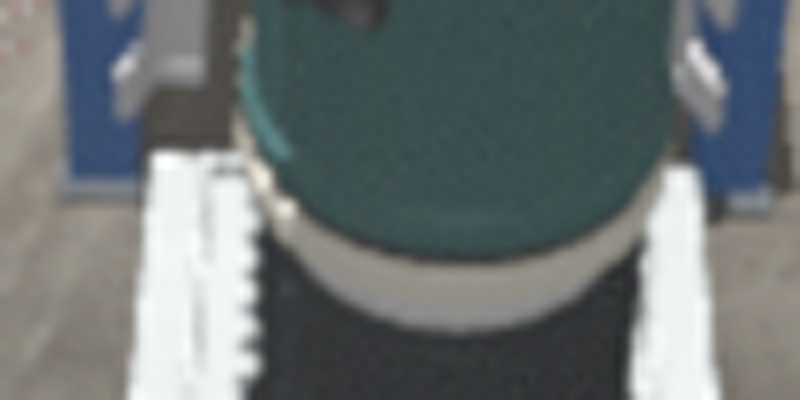

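The rear corners now show at about (150,150) and (700,165), and the lowest flares at about (120,90) and (715,100). The tray sits centred between them.

Run:
```python
from h import *
np.set_printoptions(precision=4,suppress=True)
C=lambda p:((p-[215,180])*8+3.5).round(0)
s=env.read_state();R=s["orientation"];t=s["tcp_pos"]
for adv in (0,.025,.04):
  for y in (.075,-.075):
    X=t+R@np.array([-.208-adv,y,.0165-.003]);print("tray",adv,y,C(proj("scene",X)))
u=np.array([.3875,-.9219]);n=np.array([.9219,.3875])
for lat in (.5885,.5895):
 for k in (.117,.132):
  for y in (.0765,-.0765):
   print("web",lat,k,y,[C(proj("scene",np.array([*(u*k+n*(lat+y)),z]))) for z in (.045,.057)])
```

```text
tray 0 0.075 [149. 152.]
tray 0 -0.075 [691. 166.]
tray 0.025 0.075 [154.  91.]
tray 0.025 -0.075 [686. 104.]
tray 0.04 0.075 [158.  56.]
tray 0.04 -0.075 [683.  68.]
web 0.5885 0.117 0.0765 [array([153., 126.]), array([152.,  97.])]
web 0.5885 0.117 -0.0765 [array([690., 138.]), array([693., 108.])]
web 0.5885 0.132 0.0765 [array([156.,  89.]), array([155.,  59.])]
web 0.5885 0.132 -0.0765 [array([687., 100.]), array([690.,  71.])]
web 0.5895 0.117 0.0765 [array([149., 126.]), array([148.,  97.])]
web 0.5895 0.117 -0.0765 [array([686., 138.]), array([690., 108.])]
web 0.5895 0.132 0.0765 [array([153.,  89.]), array([151.,  59.])]
web 0.5895 0.132 -0.0765 [array([683., 100.]), array([687.,  71.])]
```

{"op": "step_arm", "data": {
  "rows": [
    [[-3,0.2,0,0,0,0],[-7,0.5,0,0,0,0],[-12,0.7,0,0,0,0],[-16,0.7,0,0,0,0],[-20,0.7,0,0,0,0],[-20,0.7,0,0,0,0],[-20,0.7,0,0,0,0]]
  ]
}}

```text
clock: 7.85
tcp_pos: [0.5072, 0.3155, 0.083]
orientation: [[-0.386, 0.922, -0.017], [0.921, 0.387, 0.05], [0.053, 0.003, -0.999]]
wrist_force: [1.3, -0.4, -2.1]
gripper_width: 0.0132
finger_force: 60.3
```

{"op": "step_arm", "data": {
  "rows": [
    [[-2,0,0,0,0,0],[-4,0,0,0,0,0],[-6,0,0,0,0,0],[-8,0,0,0,0,0],[-10,0,0,0,0,0],[-12,0,0,0,0,0]]
  ]
}}

```text
clock: 8.6
tcp_pos: [0.5119, 0.3043, 0.0823]
orientation: [[-0.387, 0.922, -0.017], [0.921, 0.387, 0.05], [0.053, 0.003, -0.999]]
wrist_force: [1.3, -0.3, -2.5]
gripper_width: 0.0131
finger_force: 60.3
```

{"op": "step_arm", "data": {
  "rows": [
    [[-2,0,0,0,0,0],[-4,0,0,0,0,0],[-6,0,0,0,0,0],[-8,0,0,0,0,0],[-10,0,0,0,0,0],[-12,0,0,0,0,0]]
  ]
}}

```text
clock: 9.35
tcp_pos: [0.5166, 0.2932, 0.0817]
orientation: [[-0.387, 0.922, -0.017], [0.921, 0.387, 0.05], [0.053, 0.003, -0.999]]
wrist_force: [-0.3, 0.4, -2.4]
gripper_width: 0.0132
finger_force: 60.3
```

Run:
```python
from h import *; import cv2
s=env.read_state();print(s["clock"],s["tcp_pos"],s["wrist_force"],s["torque"])
t=eyes.get_image("top")[:,:,::-1];c=eyes.get_image("scene")[:,:,::-1]
a=cv2.resize(c[165:230,215:315],None,fx=6,fy=6,interpolation=cv2.INTER_CUBIC)
b=cv2.resize(t[140:250,210:330],None,fx=5,fy=5,interpolation=cv2.INTER_CUBIC)[110:,:] 
b=b[:210] if 0 else cv2.resize(t[150:240,230:330],None,fx=6,fy=6,interpolation=cv2.INTER_CUBIC)
im=np.vstack([a,b]); im=cv2.resize(im,None,fx=600/im.shape[0],fy=600/im.shape[0]); cv2.imwrite("pics/p4.png",im); print(im.shape)
```

```text
9.35 [0.51655253 0.2932173  0.0816999 ] [-0.26547331  0.40438138 -2.37403203] [0.1195662  0.0967931  0.01154714]
(600, 387, 3)
```

View pics/p4.png

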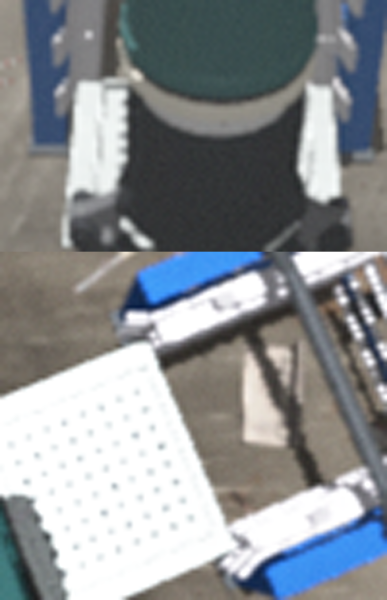

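The tray's rear edge sits between the two flare tips and is centred, with no contact force. I'll continue by feel.

{"op": "step_arm", "data": {
  "rows": [
    [[-2,0,0,0,0,0],[-4,0,0,0,0,0],[-6,0,0,0,0,0],[-8,0,0,0,0,0],[-10,0,0,0,0,0]]
  ]
}}

```text
clock: 10.07
tcp_pos: [0.5204, 0.284, 0.0812]
orientation: [[-0.387, 0.922, -0.017], [0.921, 0.387, 0.05], [0.053, 0.004, -0.999]]
wrist_force: [-0.2, 0.1, -1.0]
gripper_width: 0.0129
finger_force: 60.3
```

{"op": "step_arm", "data": {
  "rows": [
    [[-2,0,0,0,0,0],[-4,0,0,0,0,0],[-6,0,0,0,0,0],[-8,0,0,0,0,0]]
  ]
}}

```text
clock: 10.58
tcp_pos: [0.5235, 0.2766, 0.0808]
orientation: [[-0.387, 0.922, -0.017], [0.921, 0.387, 0.05], [0.053, 0.003, -0.999]]
wrist_force: [-0.6, -0.4, -2.7]
gripper_width: 0.013
finger_force: 60.3
```

{"op": "step_arm", "data": {
  "rows": [
    [[-2,0,0,0,0,0],[-4,0,0,0,0,0],[-6,0,0,0,0,0],[-8,0,0,0,0,0],[-10,0,0,0,0,0]]
  ]
}}

```text
clock: 11.2
tcp_pos: [0.5274, 0.2674, 0.0802]
orientation: [[-0.387, 0.922, -0.017], [0.921, 0.387, 0.05], [0.053, 0.003, -0.999]]
wrist_force: [0.0, 0.1, -1.6]
gripper_width: 0.0132
finger_force: 60.3
```

{"op": "step_arm", "data": {
  "rows": [
    [[-2,0,0,0,0,0],[-4,0,0,0,0,0],[-6,0,0,0,0,0],[-8,0,0,0,0,0],[-10,0,0,0,0,0]]
  ]
}}

```text
clock: 11.82
tcp_pos: [0.5313, 0.2582, 0.0797]
orientation: [[-0.387, 0.922, -0.017], [0.921, 0.387, 0.05], [0.053, 0.004, -0.999]]
wrist_force: [0.8, -0.4, -2.3]
gripper_width: 0.013
finger_force: 60.3
```

{"op": "step_arm", "data": {
  "rows": [
    [[-2,0,0,0,0,0],[-4,0,0,0,0,0],[-6,0,0,0,0,0],[-8,0,0,0,0,0],[-10,0,0,0,0,0]]
  ]
}}

```text
clock: 12.45
tcp_pos: [0.5351, 0.249, 0.0792]
orientation: [[-0.387, 0.922, -0.017], [0.921, 0.387, 0.05], [0.053, 0.003, -0.999]]
wrist_force: [-0.1, 0.3, -0.6]
gripper_width: 0.0131
finger_force: 60.3
```

{"op": "step_arm", "data": {
  "rows": [
    [[-2,0,0,0,0,0],[-4,0,0,0,0,0],[-6,0,0,0,0,0],[-8,0,0,0,0,0],[-10,0,0,0,0,0],[-12,0,0,0,0,0]]
  ]
}}

```text
clock: 13.2
tcp_pos: [0.5397, 0.238, 0.0785]
orientation: [[-0.387, 0.922, -0.017], [0.921, 0.387, 0.05], [0.053, 0.004, -0.999]]
wrist_force: [0.8, 1.4, -2.1]
gripper_width: 0.013
finger_force: 60.3
```

{"op": "step_arm", "data": {
  "rows": [
    [[-2,0,0,0,0,0],[-4,0,0,0,0,0],[-6,0,0,0,0,0],[-8,0,0,0,0,0],[-10,0,0,0,0,0]]
  ]
}}

```text
clock: 13.82
tcp_pos: [0.5436, 0.2287, 0.078]
orientation: [[-0.387, 0.922, -0.017], [0.921, 0.387, 0.05], [0.053, 0.004, -0.999]]
wrist_force: [-0.0, 0.0, -2.2]
gripper_width: 0.0127
finger_force: 60.3
```

{"op": "step_arm", "data": {
  "rows": [
    [[-2,0,0,0,0,0],[-4,0,0,0,0,0],[-6,0,0,0,0,0],[-8,0,0,0,0,0]]
  ]
}}

```text
clock: 14.32
tcp_pos: [0.5467, 0.2214, 0.0776]
orientation: [[-0.387, 0.922, -0.017], [0.921, 0.387, 0.05], [0.053, 0.003, -0.999]]
wrist_force: [0.2, -1.3, -1.1]
gripper_width: 0.0132
finger_force: 60.3
```

{"op": "step_arm", "data": {
  "rows": [
    [[-2,0,0,0,0,0],[-4,0,0,0,0,0],[-6,0,0,0,0,0],[-8,0,0,0,0,0],[-10,0,0,0,0,0]]
  ]
}}

```text
clock: 14.95
tcp_pos: [0.5505, 0.2122, 0.0771]
orientation: [[-0.387, 0.922, -0.017], [0.921, 0.387, 0.05], [0.053, 0.003, -0.999]]
wrist_force: [0.2, 0.3, -1.6]
gripper_width: 0.013
finger_force: 60.3
```

{"op": "step_arm", "data": {
  "rows": [
    [[-2,0,0,0,0,0],[-4,0,0,0,0,0],[-6,0,0,0,0,0],[-8,0,0,0,0,0]]
  ]
}}

```text
clock: 15.45
tcp_pos: [0.5537, 0.2049, 0.0767]
orientation: [[-0.387, 0.922, -0.017], [0.921, 0.387, 0.05], [0.053, 0.004, -0.999]]
wrist_force: [0.1, -0.3, -1.0]
gripper_width: 0.0128
finger_force: 60.3
```

{"op": "step_arm", "data": {
  "rows": [
    [[-1,0,0,0,0,0],[-2,0,0,0,0,0],[-3,0,0,0,0,0],[-4,0,0,0,0,0]]
  ]
}}

```text
clock: 15.95
tcp_pos: [0.5552, 0.2012, 0.0765]
orientation: [[-0.387, 0.922, -0.017], [0.921, 0.387, 0.05], [0.053, 0.004, -0.999]]
wrist_force: [-0.1, -0.2, -2.3]
gripper_width: 0.0132
finger_force: 60.3
```

{"op": "step_arm", "data": {
  "rows": [
    [[-1.5,0,0,0,0,0],[-3,0,0,0,0,0],[-4.5,0,0,0,0,0],[-6,0,0,0,0,0]]
  ]
}}

```text
clock: 16.45
tcp_pos: [0.5575, 0.1957, 0.0761]
orientation: [[-0.387, 0.922, -0.017], [0.921, 0.387, 0.05], [0.053, 0.004, -0.999]]
wrist_force: [-1.0, -0.8, -2.0]
gripper_width: 0.0129
finger_force: 60.3
```

{"op": "step_arm", "data": {
  "rows": [
    [[-1,0,0,0,0,0],[-2,0,0,0,0,0],[-3,0,0,0,0,0],[-4,0,0,0,0,0]]
  ]
}}

```text
clock: 16.95
tcp_pos: [0.5591, 0.192, 0.0759]
orientation: [[-0.387, 0.922, -0.017], [0.921, 0.387, 0.05], [0.053, 0.004, -0.999]]
wrist_force: [0.1, 0.8, -1.9]
gripper_width: 0.0131
finger_force: 60.3
```

{"op": "step_arm", "data": {
  "rows": [
    [[-1,0,0,0,0,0],[-2,0,0,0,0,0],[-3,0,0,0,0,0],[-4,0,0,0,0,0]]
  ]
}}

```text
clock: 17.45
tcp_pos: [0.5606, 0.1883, 0.0757]
orientation: [[-0.387, 0.922, -0.017], [0.921, 0.387, 0.05], [0.053, 0.004, -0.999]]
wrist_force: [-0.5, 0.8, -0.6]
gripper_width: 0.0131
finger_force: 60.3
```

{"op": "step_arm", "data": {
  "rows": [
    [[-1,0,0,0,0,0],[-2,0,0,0,0,0],[-3,0,0,0,0,0],[-4,0,0,0,0,0]]
  ]
}}

```text
clock: 17.95
tcp_pos: [0.5621, 0.1846, 0.0755]
orientation: [[-0.387, 0.922, -0.017], [0.921, 0.387, 0.05], [0.053, 0.004, -0.999]]
wrist_force: [0.9, -0.5, -1.9]
gripper_width: 0.0131
finger_force: 60.3
```

{"op": "step_arm", "data": {
  "rows": [
    [[-1,0,0,0,0,0],[-2,0,0,0,0,0],[-3,0,0,0,0,0],[-3,0,0,0,0,0]]
  ]
}}

```text
clock: 18.45
tcp_pos: [0.5633, 0.1819, 0.0754]
orientation: [[-0.386, 0.922, -0.017], [0.921, 0.387, 0.05], [0.053, 0.004, -0.999]]
wrist_force: [-0.1, -0.2, -1.8]
gripper_width: 0.013
finger_force: 60.3
```

{"op": "step_arm", "data": {
  "rows": [
    [[-1,0,0,0,0,0],[-2,0,0,0,0,0],[-3,0,0,0,0,0],[-3,0,0,0,0,0]]
  ]
}}

```text
clock: 18.95
tcp_pos: [0.5645, 0.1791, 0.0752]
orientation: [[-0.386, 0.922, -0.017], [0.921, 0.387, 0.05], [0.053, 0.004, -0.999]]
wrist_force: [-0.6, 0.2, -2.0]
gripper_width: 0.0131
finger_force: 60.3
```

{"op": "step_arm", "data": {
  "rows": [
    [[-1,0,0,0,0,0],[-2,0,0,0,0,0],[-3,0,0,0,0,0],[-3,0,0,0,0,0]]
  ]
}}

```text
clock: 19.45
tcp_pos: [0.5657, 0.1763, 0.075]
orientation: [[-0.387, 0.922, -0.017], [0.921, 0.387, 0.05], [0.053, 0.004, -0.999]]
wrist_force: [0.7, 1.0, -1.0]
gripper_width: 0.0129
finger_force: 60.3
```

{"op": "step_arm", "data": {
  "rows": [
    [[-1,0,0,0,0,0],[-2,0,0,0,0,0],[-3,0,0,0,0,0],[-3,0,0,0,0,0]]
  ]
}}

```text
clock: 19.95
tcp_pos: [0.5668, 0.1736, 0.0749]
orientation: [[-0.386, 0.922, -0.017], [0.921, 0.387, 0.05], [0.053, 0.004, -0.999]]
wrist_force: [-0.2, -0.7, -2.0]
gripper_width: 0.013
finger_force: 60.3
```

{"op": "step_arm", "data": {
  "rows": [
    [[-1,0,0,0,0,0],[-2,0,0,0,0,0],[-3,0,0,0,0,0],[-3,0,0,0,0,0]]
  ]
}}

```text
clock: 20.45
tcp_pos: [0.5678, 0.1709, 0.0747]
orientation: [[-0.386, 0.922, -0.017], [0.921, 0.387, 0.05], [0.053, 0.003, -0.999]]
wrist_force: [-0.2, 1.3, -2.6]
gripper_width: 0.0129
finger_force: 60.3
```

{"op": "step_arm", "data": {
  "rows": [
    [[-1,0,0,0,0,0],[-2,0,0,0,0,0],[-2,0,0,0,0,0],[-2,0,0,0,0,0]]
  ]
}}

```text
clock: 20.95
tcp_pos: [0.5683, 0.1693, 0.0746]
orientation: [[-0.387, 0.922, -0.018], [0.921, 0.387, 0.05], [0.053, 0.003, -0.999]]
wrist_force: [-1.9, 3.2, -0.3]
gripper_width: 0.0128
finger_force: 60.4
```

{"op": "step_arm", "data": {
  "rows": [
    [[-1,0,0,0,0,0],[-2,0,0,0,0,0],[-2,0,0,0,0,0],[-2,0,0,0,0,0]]
  ]
}}

```text
clock: 21.45
tcp_pos: [0.5688, 0.1678, 0.0745]
orientation: [[-0.386, 0.922, -0.018], [0.921, 0.387, 0.051], [0.054, 0.003, -0.999]]
wrist_force: [-2.9, 6.3, 0.4]
gripper_width: 0.0131
finger_force: 60.5
```

Contact with the sprung frame: about 7 N, or roughly 3.3 mm of give. Next I'll let the front down while levelling, keeping the depth.

{"op": "step_arm", "data": {
  "rows": [
    [[0,0,1.5,0,-0.35,0],[0,0,3,0,-0.7,0],[0,0,4.5,0,-1.05,0],[0,0,6,0,-1.4,0],[0,0,6,0,-1.4,0]]
  ]
}}

```text
clock: 22.08
tcp_pos: [0.5687, 0.1682, 0.0685]
orientation: [[-0.387, 0.922, -0.009], [0.922, 0.387, 0.028], [0.029, 0.003, -1.0]]
wrist_force: [-3.5, 5.8, 0.9]
gripper_width: 0.0131
finger_force: 60.7
```

{"op": "step_arm", "data": {
  "rows": [
    [[0,0,1.5,0,-0.4,0],[0,0,3,0,-0.8,0],[0,0,4.5,0,-1.2,0],[0,0,5.5,0,-1.6,0],[0,0,5.5,0,-1.65,0]]
  ]
}}

```text
clock: 22.7
tcp_pos: [0.5686, 0.1684, 0.0629]
orientation: [[-0.387, 0.922, 0.002], [0.922, 0.387, 0.002], [0.001, 0.003, -1.0]]
wrist_force: [-4.4, 6.0, 0.0]
gripper_width: 0.0131
finger_force: 60.6
```

{"op": "step_arm", "data": {
  "rows": [
    [[0,0,0.5,0,0,0],[0,0,1,0,0,0],[0,0,1,0,0,0]]
  ]
}}

```text
clock: 23.08
tcp_pos: [0.5688, 0.1684, 0.062]
orientation: [[-0.387, 0.922, 0.003], [0.922, 0.387, 0.002], [0.001, 0.003, -1.0]]
wrist_force: [-3.9, 7.3, 0.3]
gripper_width: 0.0134
finger_force: 60.7
```

{"op": "step_arm", "data": {
  "rows": [
    [[0,0,0.4,0,0,0],[0,0,0.8,0,0,0],[0,0,0.8,0,0,0]]
  ]
}}

```text
clock: 23.45
tcp_pos: [0.5689, 0.1684, 0.0615]
orientation: [[-0.387, 0.922, 0.003], [0.922, 0.387, 0.002], [0.001, 0.003, -1.0]]
wrist_force: [-4.5, 7.2, 3.9]
gripper_width: 0.0131
finger_force: 61.1
```

{"op": "step_arm", "data": {
  "rows": [
    [[0.5,0,0,0,0,0],[1,0,0,0,0,0],[1.5,0,0,0,0,0],[1.5,0,0,0,0,0]]
  ]
}}

```text
clock: 23.95
tcp_pos: [0.5686, 0.1692, 0.0615]
orientation: [[-0.387, 0.922, 0.003], [0.922, 0.387, 0.001], [-0.0, 0.003, -1.0]]
wrist_force: [-3.5, 4.0, 2.6]
gripper_width: 0.013
finger_force: 60.9
```

{"op": "step_arm", "data": {
  "rows": [
    [[0.4,0,0,0,0,0],[0.8,0,0,0,0,0],[1,0,0,0,0,0],[1,0,0,0,0,0]]
  ]
}}

```text
clock: 24.45
tcp_pos: [0.5684, 0.1699, 0.0614]
orientation: [[-0.387, 0.922, 0.004], [0.922, 0.387, 0.001], [-0.001, 0.004, -1.0]]
wrist_force: [-3.1, 2.2, 4.3]
gripper_width: 0.0131
finger_force: 61.0
```

{"op": "step_arm", "data": {
  "rows": [
    [[0.4,0,0,0,0,0],[0.8,0,0,0,0,0],[1.2,0,0,0,0,0],[1.2,0,0,0,0,0]]
  ]
}}

```text
clock: 24.95
tcp_pos: [0.5683, 0.1701, 0.0613]
orientation: [[-0.387, 0.922, 0.004], [0.922, 0.387, -0.001], [-0.002, 0.004, -1.0]]
wrist_force: [-0.9, -6.1, 3.9]
gripper_width: 0.0132
finger_force: 61.1
```

Pulling back now gives −5 N with almost no travel, so the tray is caught behind the nubs. I'll relax and release.

{"op": "step_arm", "data": {
  "rows": [
    [[-0.6,0,-0.4,0,0,0],[-0.6,0,-0.4,0,0,0]]
  ]
}}

```text
clock: 25.2
tcp_pos: [0.5681, 0.1701, 0.0614]
orientation: [[-0.387, 0.922, 0.003], [0.922, 0.387, 0.0], [-0.001, 0.003, -1.0]]
wrist_force: [-0.7, -4.2, 0.7]
gripper_width: 0.0132
finger_force: 60.7
```

{"op": "step_arm", "data": {
  "rows": [
    [[0,0,0,0,0,0],[0,0,0,0,0,0],[0,0,0,0,0,0],[0,0,0,0,0,0],[0,0,0,0,0,0],[0,0,0,0,0,0]]
  ],
  "fingers": 100
}}

```text
clock: 25.95
tcp_pos: [0.5681, 0.1706, 0.0616]
orientation: [[-0.387, 0.922, 0.003], [0.922, 0.387, 0.001], [-0.0, 0.004, -1.0]]
wrist_force: [0.3, 0.0, -0.3]
gripper_width: 0.0851
finger_force: 0.0
```

{"op": "step_arm", "data": {
  "rows": [
    [[0,0,-10,0,0,0],[0,0,-30,0,0,0],[5,0,-60,0,0,0],[20,0,-100,0,0,0],[60,0,-140,0,0,0],[110,0,-160,0,0,0],[160,0,-170,0,0,0],[210,0,-170,0,0,0],[240,0,-170,0,0,0],[240,0,-170,0,0,0]]
  ]
}}

```text
clock: 27.2
tcp_pos: [0.4736, 0.3936, 0.2322]
orientation: [[-0.39, 0.921, 0.004], [0.921, 0.39, 0.002], [0.0, 0.004, -1.0]]
wrist_force: [0.5, 0.3, 0.2]
gripper_width: 0.0857
finger_force: 0.0
```

Run:
```python
from h import *; import cv2
s=env.read_state();print(s["clock"],s["tcp_pos"],s["wrist_force"])
t=eyes.get_image("top")[:,:,::-1];c=eyes.get_image("scene")[:,:,::-1]
a=cv2.resize(c[95:260,195:335],None,fx=3.6,fy=3.6,interpolation=cv2.INTER_CUBIC)[:590]
b=cv2.resize(t[115:255,235:375],None,fx=2,fy=2,interpolation=cv2.INTER_CUBIC)
b=cv2.copyMakeBorder(b,0,a.shape[0]-b.shape[0],0,0,cv2.BORDER_CONSTANT)
cv2.imwrite("pics/end.png",np.hstack([a,b]))
```

```text
27.2 [0.47362242 0.39359721 0.23221731] [0.45448164 0.27602984 0.20090465]
```

View pics/end.png

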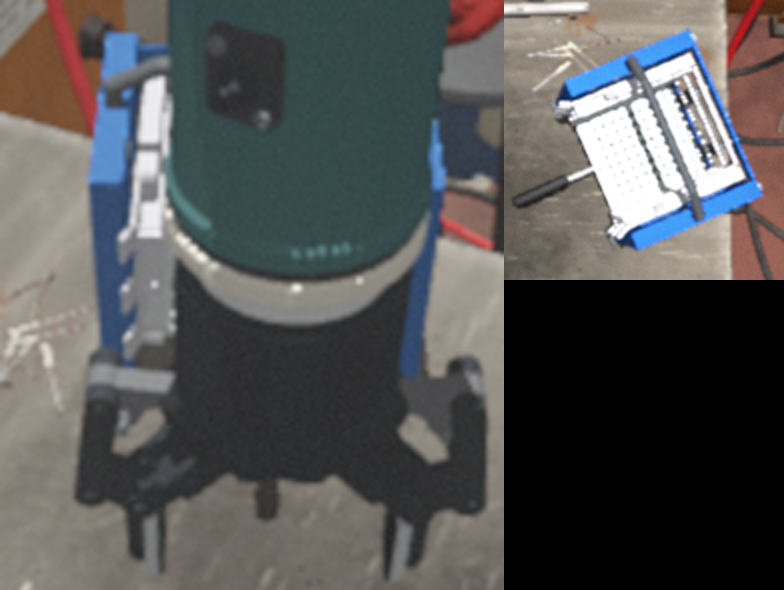

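The top view shows the tray seated square in the rack with the arm clear. The pull test had already shown it caught behind the nubs, at the height expected for lying flat on rail_1.

```bash
python3 -c "
from rig import finish_job
print(finish_job())"
```

```text
the job is handed in; nothing more can be done
None
```

The tray is in on the lowest rails (rail_1), level and locked behind the nubs, and I handed the job in at about 27 s. Push force on the back frame stayed under about 10 N, and the arm touched neither coupon.

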